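# Set up the belt punch press for the slot punch

### The arm

A 7-joint arm with a two-finger parallel gripper is mounted at the origin on the work surface. World frame = base frame: x ahead of the robot, y to its left, z up, the work surface at z = 0. Lengths are in m, angles in degrees, forces in N, time in s.
With the tool pointing down it reaches from about 0.425 to 1.025 m from the base axis. Payload 9.4 kg.
Tool frame: the origin (TCP) lies between the finger pads; the fingertips stand 11 mm ahead of it and the grasp point (between the pads) lies 8 mm behind it (finger_overhang is the distance from the TCP to the fingertips, in m); z points along the fingers, y is the line along which they close (so a half turn about z gives the same grasp; the last joint's range is limited). The gripper opens to 85 mm and grips with 20 to 120 N. Pads are 22 mm wide; open, the fingers measure 114 mm over their backs; the gripper's body (76 mm by 85 mm) begins 54 mm behind the grasp point. The pads swing forward as they close: fully open they stand 13 mm farther back than shut.
Start: joints at [71.179, 34.337, -0.143, 91.639, 0.103, 54.024, -4.572], TCP at [0.181, -0.702, 0.242] pointing down, gripper open.
Joint ranges: [-147.43, 147.43], [-19.82, 112.94], [-74.19, 73.91], [6.32, 146.72], [-59.91, 239.91], [6.04, 106.73], [-150.56, 150.56]. Speed limits (degrees/s): [127.2, 127.2, 172.46, 172.46, 180, 180, 180].

### API

Orientations are given as a 3x3 rotation matrix whose columns are the frame's x, y, z axes.
In Python, from rig import * gives the robot as it stands. The module is installed in compiled form; this text tells all that it offers. Calls block until the motion is done:
- move_to(position, orientation): joint-space move of the TCP to a pose.
- servo_line(position, rot=None, velocity=0.15, threshold=None): straight line of the TCP; rot=None keeps the orientation; velocity is the mean speed in m/s. With threshold (N) it stops when the force on the tool has changed by that much, and returns True; else False.
- set_joints(angles): joint-space move.
- gripper_to(opening, force=None): finger opening in m; force is the grip in N (None keeps the last); returns when the fingers have stopped.
- pause(seconds).
- inverse_kinematics(position, orientation): joint angles nearest the present ones, or None.
- grab_frame(name): name is "scene" or "top" or "wrist"; returns a dict with "color" (384x512x3 uint8, red, green, blue), "fx", "fy", "cx", "cy" (pixels), "rvec" (rotation vector, rad) and "tvec" (3), from world to camera coordinates, as OpenCV has them; the wrist camera has in their place "T_tool_cam" (4x4, takes a point from camera to tool coordinates, whose origin is the TCP and whose axes are the flange's). Camera axes: x right, y down, z forward; pixel columns grow to the right and rows downward; lengths in m; the calibration is good to about 2 mm. A picture is of the moment at which its call begins: read the wrist's pose just before it. There is no depth.
A pose or a line that the arm cannot do raises IKError and nothing moves.
- sign_off(): hands the job in; it is judged then, once.
Readings, each from a call of its own:
- get_t(): time.
- get_qpos(): joint angles.
- get_dq(): joint speeds.
- get_effort(): joint torques, N m.
- get_tool_pos(): TCP position.
- get_ee_rot(): TCP orientation.
- get_contact_force(): force on the tool from outside, world axes, zero at the start.
- get_torque(): the same for the moment, N m.
- get_gripper_width(): finger opening in m.
- get_finger_force(): force on a finger pad.
Only numpy, scipy, OpenCV 4.12 (cv2) and the standard library are available. Lean on these libraries where they do the work, as an engineer would, in place of code of your own. Each camera call takes 0.05 s, during which the arm holds its last target. There are 200 camera calls.

### The job

Set up the belt press to cut the buckle slot: first turn the die turret until the slot punch (the only punch with a long, narrow tip) has clicked into its detent right under the ram, then turn the dial on the regulator box until its pointer stands at the brass tab on the dial's rim. Leave the bottle, the thread cone and the basket of wallets where they stand.

Things in the scene. Friction and masses are not known exactly. Their poses are not given: they have to be found in the camera images.
- press: Blue bench press, fixed, 200 mm wide, 250 deep, 345 high. Origin: on the table under its middle; z up, x to its rear, y to its left for someone in front. Its bed slopes 30 degrees, down to the front: in the press frame 'up the slope' is (0.866, 0, 0.5); the bed's normal, also the turret's axis, is (-0.5, 0, 0.866).
- turret_hub (a point): Centre of the turret's top face, on its axis. The turret is a bare steel disc, 184 mm across, 10 thick, parallel to the bed, with a low hub (36 mm across, 12 high). Six steel punches stand on it along the axis, 60 degrees apart on a circle of 75 mm radius.
- punches (a point): On the turret's axis, at the mid height of the punches' holders (14 mm above the top face). Each punch has the same round dark holder, 20 mm thick, 28 mm high above the top face, with a tip 18 mm higher still. Tips: long and narrow (the slot punch, 32 by 10 mm), round 6, 10 and 16 mm, square 12 mm, pointed. Any holder is a handle: pinch or push it round the circle.
- turret (a joint): Turret angle, rad, counter-clockwise positive seen from above; it turns endlessly both ways. 0 or a full turn (6.283): slot punch under the ram, straight up the slope from the axis. Detents every 60 degrees (1.047); let go within about 15 degrees of one it snaps in, farther off it may stay between. About 4 to 6 N at a holder turns it.
- slot_punch (a point): On the slot punch's centre line, 14 mm above the turret's top face (mid height of its holder); carried round by the turret.
- under_ram (a point): Fixed point under the ram where slot_punch must come, 75 mm straight up the slope from the turret's axis.
- ram_foot (a point): Centre of the ram's foot, 60 mm above the turret's top face along the axis. The ram is a fixed steel rod 24 mm thick that runs 55 mm up from here into the press's arm.
- ram_arm (a point): Front lower edge, in the middle, of the press's arm: 56 mm wide, 35 mm thick along the turret's axis; from here it runs up the slope to the column. It leans over the turret, so a tool held plumb meets it.
- guard_left (a point): Foot of the left wire guard (8 mm thick): from here it rises 80 mm along the turret's axis, then runs up the slope to the column, shielding the upper part of the turret.
- guard_right (a point): Foot of the right wire guard, the mirror image of the left one.
- regulator: Grey regulator box, fixed, 130 mm wide, 140 deep, 190 high, on one side of the press. Origin: on the table under its middle; z up, x to its rear, y to its left. Its panel slopes 30 degrees, down to the front: up the slope is (0.866, 0, 0.5), its normal (the dial's axis) (-0.5, 0, 0.866). A wall 55 mm high along the normal stands across the panel, 72 mm up the slope from the dial's axis.
- dial_grip (a point): On the dial's axis, in the middle of its grip bar: 46 mm long along the pointer's direction, 14 mm thick, 28 mm high; its top is 12 mm farther out along the axis. Under it a disc 48 mm across begins 16 mm farther in. The panel is 28 mm farther in.
- dial (a joint): Dial angle, rad, 0 to 5.24, growing clockwise seen from in front of the panel; at 0 the pointer is at 7 o'clock (150 degrees counter-clockwise of straight up the slope). Needs 0.04 N m and stays where it is left.
- pointer_tip (a point): Tip of the dial's white pointer, 30 mm from the dial's axis.
- tab (a joint): Position of the brass tab on the scale of dial: the dial must come to this value. The tab cannot be moved.
- mark_tab (a point): Where the pointer's tip is when it stands at the brass tab (the tab's inner end, 30 mm from the dial's axis). The tab is 5 mm wide and 13 long, on the rim of the dial's scale.
- bottle: Bystander: clear plastic bottle 56 mm across, 190 mm high, standing; origin at the centre of its foot.
- thread_cone: Bystander: brown cone of thread 56 mm across at the foot, 115 mm high; origin at the centre of its foot.
- basket: Bystander: blue basket 120 by 130 mm and 60 mm high with dark wallets, on the other side of the press from the regulator; origin at the centre of its underside.
Mind the look-alikes: they are no part of the job. Several things have the shape of the regulator; the one meant has the colours described above.

How it is judged (in metres and radians):
On the way, in this order (a step that is already met when the one before it is completed fails the run):
1. the slot punch is at rest under the ram, within 4 mm (distance between slot_punch and under_ram below 0.004 m and velocity of joint turret between -0.05 and 0.05 rad/s), for 0.3 s.
2. then the dial's pointer is at rest at the brass tab, within 4 mm, with the slot punch still under the ram (all of step 1 and distance between pointer_tip and mark_tab below 0.004 m and velocity of joint dial between -0.05 and 0.05 rad/s), for 0.2 s.
At the end, for the whole second after the job is handed in: The slot punch is at rest under the ram (its site within 4 mm of under_ram), the dial is at rest with its pointer tip within 4 mm (about 7 degrees) of the brass tab's mark, and the bottle, thread cone and basket are within 20 mm of where they stood, upright (all of step 2 and distance of each of bottle, thread_cone, basket from where it was at the start of the episode below 0.02 m and angle between each of bottle, thread_cone, basket's own z axis and vertical below 0.3 rad); the robot touches nothing.
It fails at once if the bottle is moved more than 20 mm or tipped (distance of bottle from where it was at the start of the episode above 0.02 m or angle between bottle's own z axis and vertical above 0.3 rad).
It fails at once if the thread cone is moved more than 20 mm or tipped (distance of thread_cone from where it was at the start of the episode above 0.02 m or angle between thread_cone's own z axis and vertical above 0.3 rad).
It fails at once if the basket is moved more than 20 mm or tipped (distance of basket from where it was at the start of the episode above 0.02 m or angle between basket's own z axis and vertical above 0.3 rad).
It also fails if it takes over 70 s, if anything falls off the work surface, if the arm or the gripper's body presses on something with over 40 N, if the wrist force passes 120 N, or if a joint passes its speed limit or range.

## Working session

There is one attempt and no reset: what is moved stays moved. The work goes in short steps, each a Python script; the robot and the scene stay as the last script left them, time stands still between calls to the robot, and variables do not carry over. Pictures are saved under pics/ and viewed, at most 10 in all, crops included, and the job is handed in when it is done.

```bash
mkdir -p pics
python3 - <<'E'
from rig import *
import cv2,numpy as np,pickle
d={}
for n in ("scene","top","wrist"):
    f=grab_frame(n); d[n]=f
    print(n,{k:np.round(v,4).tolist() for k,v in f.items() if k!='color'})
pickle.dump(d,open('f0.pkl','wb'))
a=[cv2.resize(d[n]["color"][:,:,::-1],(800,600),interpolation=cv2.INTER_CUBIC) for n in ("scene","top")]
cv2.imwrite('pics/scene.png',a[0]);cv2.imwrite('pics/top.png',a[1])
E
```

```text
scene {'fx': 466.7727, 'fy': 466.7727, 'cx': 249.8039, 'cy': 185.3645, 'rvec': [1.9479, 1.5026, -0.582], 'tvec': [-0.1318, -0.2696, 1.8301]}
top {'fx': 481.028, 'fy': 481.028, 'cx': 256.2069, 'cy': 187.892, 'rvec': [2.2182, -2.1626, 0.0765], 'tvec': [-0.0108, 0.5325, 1.4628]}
wrist {'fx': 291.1708, 'fy': 291.1708, 'cx': 248.8976, 'cy': 194.4712, 'T_tool_cam': [[-0.0002, -0.9487, -0.3163, 0.0824], [1.0, -0.0001, -0.0005, -0.0004], [0.0004, -0.3163, 0.9487, -0.1322], [0.0, 0.0, 0.0, 1.0]]}
```

View pics/scene.png

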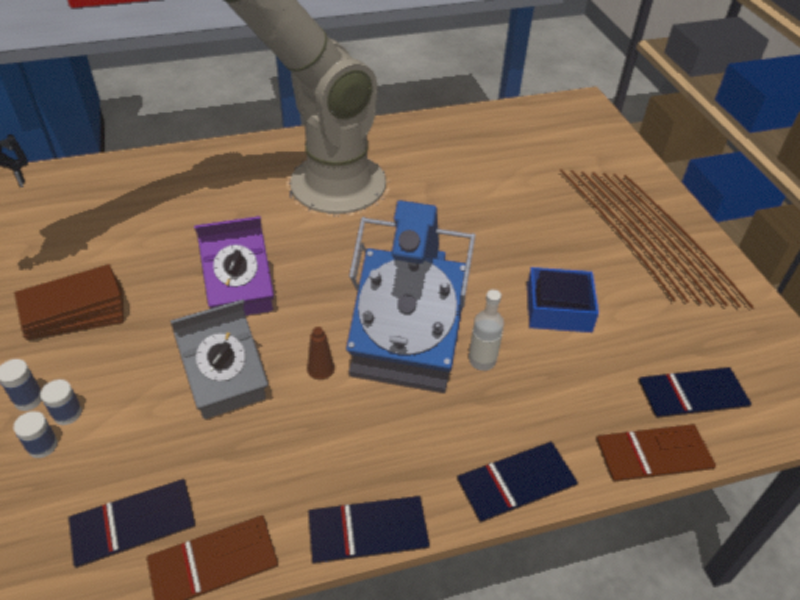

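View pics/top.png

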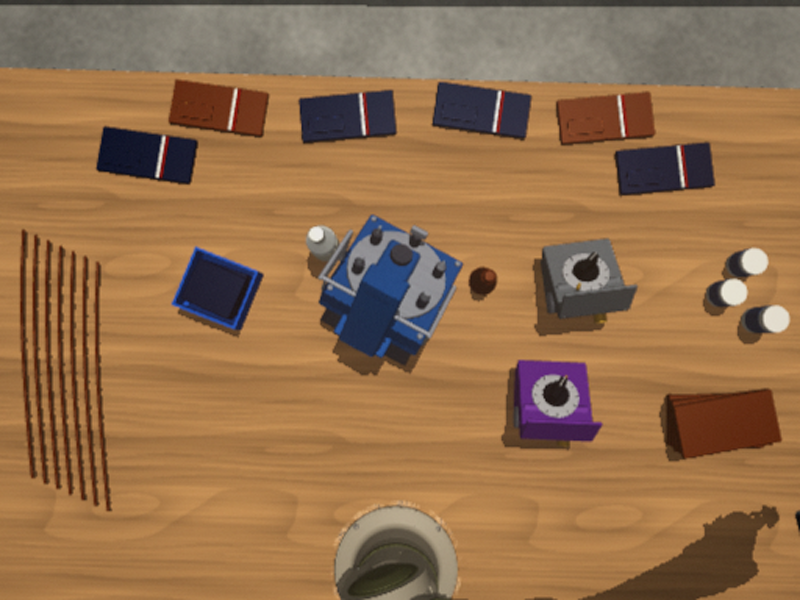

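The grey box (scene 222,360; top 588,275) fits the regulator. The purple one (scene 235,265; top 555,400) has the same shape but the wrong colour. The slot punch appears to be at the press front (scene 398,343; top 418,236). I'll confirm both in enlarged crops.

Run:
```python
import cv2,numpy as np,pickle
d=pickle.load(open('f0.pkl','rb'))
def crop(n,x0,y0,w,h,s):
    c=d[n]["color"][y0:y0+h,x0:x0+w,::-1]
    return cv2.resize(c,None,fx=s,fy=s,interpolation=cv2.INTER_CUBIC)
# scale 8 : press 100x75 px
cv2.imwrite('pics/c1.png',crop("scene",213,150,100,75,8)) 
cv2.imwrite('pics/c2.png',crop("top",200,135,100,75,8))
r=np.vstack([crop("scene",105,188,80,37,8),crop("top",340,150,80,37,8)])
cv2.imwrite('pics/c3.png',np.vstack([crop("scene",108,205,80,37,8),crop("top",340,152,80,37,8)]))
```

```text
(no output)
```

View pics/c1.png

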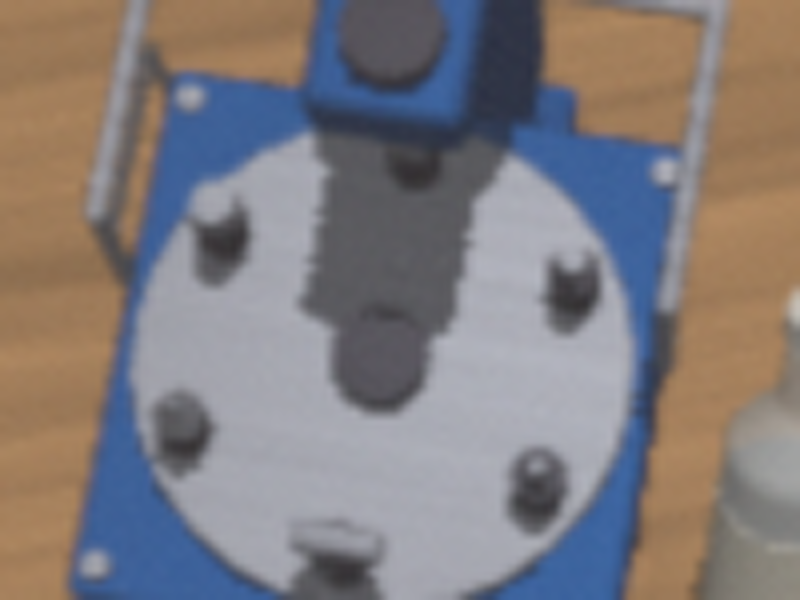

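View pics/c2.png

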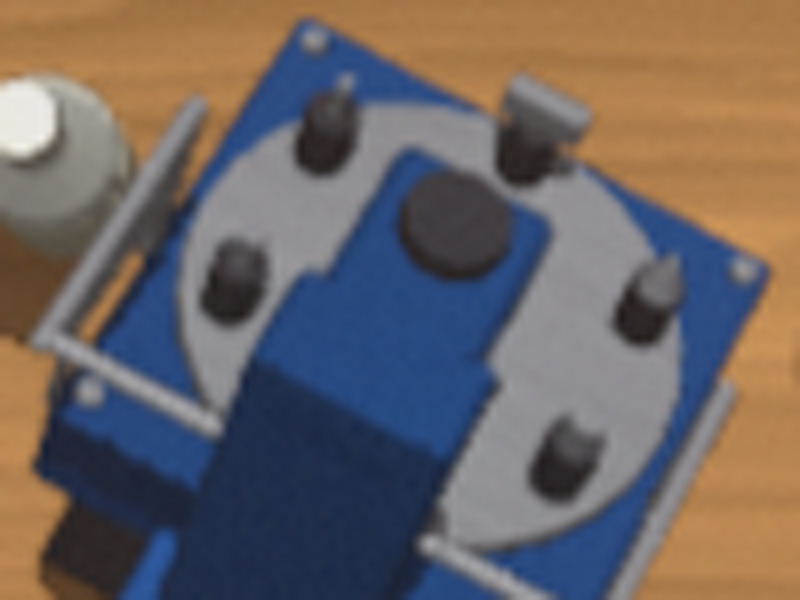

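View pics/c3.png

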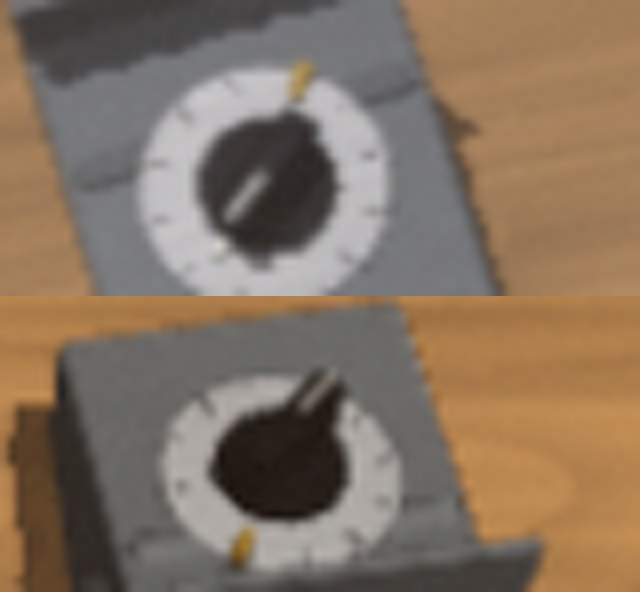

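The crops confirm both. The slot punch (long tip at c1 (338,530), c2 (550,100)) stands at the front, about half a turn from the ram. The grey regulator's brass tab is at c3 (302,80), and its pointer is roughly opposite. Next I'll fit the poses.

```bash
cat > h.py <<'E'
import cv2,numpy as np,pickle
from scipy.optimize import least_squares
d=pickle.load(open('f0.pkl','rb'))
def proj(n,P):
    f=d[n];K=np.array([[f['fx'],0,f['cx']],[0,f['fy'],f['cy']],[0,0,1.]])
    return cv2.projectPoints(np.atleast_2d(P).astype(float),np.array(f['rvec']),np.array(f['tvec']),K,None)[0][:,0]
def un(p,off,s=8): return (np.array(p,float)+.5)/s-.5+np.array(off)
def tri(ps,pt):
    r=least_squares(lambda X:np.r_[proj('scene',X)[0]-ps,proj('top',X)[0]-pt],[.5,0,.1]);return r.x,np.abs(r.fun).max()
def axes(yaw):
    c,s=np.cos(yaw),np.sin(yaw);R=np.array([[c,-s,0],[s,c,0],[0,0,1]])
    return R@[.866025,0,.5],R@[0,1.,0],R@[-.5,0,.866025] # up,left,normal
E
python3 - <<'E'
from h import *
S=lambda *p:un(p,(213,150));T=lambda *p:un(p,(200,135))
# slot, then scene-right-low, right-up, left-up, left-low
sc=[S(338,528),S(540,458),S(573,258),S(210,200),S(185,400)]
tp=[T(552,100),T(345,78),T(245,248),T(590,432),T(674,255)]
off=np.radians([0,60,120,240,300]) # seen from front, right side of scene = press right
print('bolts')
for a,b in [(S(665,172),T(90,390)),(S(95,565),T(743,268))]:print(tri(a,b))
for a,b in zip(sc,tp):print(tri(a,b))
def pts(v):
    u,l,n=axes(v[3]);return np.array([v[:3]+.075*(np.cos(v[4]+o)*u+np.sin(v[4]+o)*l)+.046*n for o in off])
def res(v):
    P=pts(v);hub=v[:3]+.012*axes(v[3])[2]
    return np.r_[(proj('scene',P)-sc).ravel(),(proj('top',P)-tp).ravel(),proj('scene',hub)[0]-S(380,358)]
for yaw0 in (2.6,3.7):
    r=least_squares(res,[.55,0,.15,yaw0,np.pi],loss='soft_l1');print(r.x,np.degrees(r.x[3:]),r.cost);print(np.round(res(r.x).reshape(-1,2),1).tolist())
S=lambda *p:un(p,(108,205));T=lambda x,y:un((x,y-296),(340,152))
print('reg')
for nm,a,b in [('scale c',S(263,187),T(282,470)),('tab out',S(304,64),T(240,562)),('tab in',S(298,98),T(247,534)),('barend',S(230,218),T(335,374))]:print(nm,tri(a,b))
f=d['top']
# front edge corners top at approx z=.08, for yaw
K=f;R=cv2.Rodrigues(np.array(f['rvec']))[0];C=-R.T@f['tvec']
def ray(n,p,z):
    f=d[n];R=cv2.Rodrigues(np.array(f['rvec']))[0];C=-R.T@f['tvec']
    q=R.T@np.array([(p[0]-f['cx'])/f['fx'],(p[1]-f['cy'])/f['fy'],1]);return C+q*(z-C[2])/q[2]
a,b=ray('top',T(65,350),.11),ray('top',T(400,302),.11);print(a,b,np.linalg.norm(a-b),np.degrees(np.arctan2(*(a-b)[[1,0]])))
s=512/800
for nm,p,q in [('bottle',(484,365),None),('cone',(321,373),None),('basket',(563,325),None)]:print(nm,ray('scene',np.array(p)*s,0))
E
```

```text
bolts
(array([0.53170454, 0.12856193, 0.17630453]), np.float64(0.1093770253384605))
(array([ 0.58938534, -0.10172101,  0.08600406]), np.float64(0.13772963676294125))
(array([ 0.6412323 , -0.02730788,  0.14479871]), np.float64(0.5305495083717346))
(array([0.643907  , 0.04475125, 0.16435996]), np.float64(0.265994995560618))
(array([0.58025234, 0.07591724, 0.19240353]), np.float64(0.08825207907597132))
(array([ 0.52074833, -0.04215125,  0.19240186]), np.float64(0.3464914399012571))
(array([ 0.58558513, -0.06937677,  0.16268997]), np.float64(0.9835195352386563))
[0.56282699 0.01257153 0.13876795 2.66051421 3.16179674] [152.43623548 181.15760877] 4.97393356289649
[[-0.4, 0.9], [-0.3, 0.2], [-0.1, -0.6], [0.1, -0.1], [-1.6, 0.3], [-0.7, -0.1], [-0.6, 1.0], [0.4, -1.3], [-0.3, -1.8], [-0.6, 0.7], [-0.1, -1.0]]
[0.56282697 0.01257148 0.13876795 2.66051712 3.16179408] [152.43640218 181.15745656] 4.973933563272298
[[-0.4, 0.9], [-0.3, 0.2], [-0.1, -0.6], [0.1, -0.1], [-1.6, 0.3], [-0.7, -0.1], [-0.6, 1.0], [0.4, -1.3], [-0.3, -1.8], [-0.6, 0.7], [-0.1, -1.0]]
reg
scale c (array([ 0.57773788, -0.33868925,  0.10906141]), np.float64(0.1642454587647535))
tab out (array([ 0.54250865, -0.31835572,  0.12923861]), np.float64(0.37843813322359665))
tab in (array([ 0.55300047, -0.32220467,  0.12388297]), np.float64(0.320381289660304))
barend (array([ 0.60999777, -0.34992015,  0.13514154]), np.float64(0.442188676594526))
[ 0.61919125 -0.25982357  0.11      ] [ 0.63986077 -0.38122851  0.11      ] 0.12315189148960741 99.66211457139514
bottle [0.63643406 0.15544094 0.        ]
cone [ 0.57658157 -0.15912534  0.        ]
basket [0.57824947 0.35142794 0.        ]
```

```bash
cat >> h.py <<'E'
HUB=np.array([.5635,.0125,.139]);U,L,N=axes(np.radians(152.4))
def tpose(th,h,r=.075,flip=1):
    "tool along -N at turret angle th(deg), tips h above face, finger y radial"
    t=np.radians(th);rad=np.cos(t)*U+np.sin(t)*L
    z=-N;y=rad*flip;x=np.cross(y,z)
    return HUB+r*rad+(h+.011)*N,np.c_[x,y,z]
C0=np.array([.5777,-.3387,.109]);UD,LD,ND=axes(np.radians(189.7))
def dpose(a,h,flip=1):
    "dial pointer angle a(deg) ccw from up; grasp point h above panel; fingers close across the bar"
    t=np.radians(a);y=(np.cos(t+np.pi/2)*UD+np.sin(t+np.pi/2)*LD)*flip;z=-ND
    return C0+(h-.008)*ND,np.c_[np.cross(y,z),y,z]
E
python3 - <<'E'
from rig import *
from h import *
np.set_printoptions(precision=1,suppress=True)
for fl in (1,-1):
    for th in (210,175,139):
        for hh in (.008,.1): print('t',fl,th,hh,inverse_kinematics(*tpose(th,hh,flip=fl)))
    for a in (128,80,45,0,-36): print('d',fl,a,inverse_kinematics(*dpose(a,.026,fl)),inverse_kinematics(*dpose(a,.13,fl)) is not None)
A=[];b=[]
for x in (.45,.6,.75,.9):
    for z in (.2,.4):
        for ang in (0,20):
            s,c=np.sin(np.radians(ang)),np.cos(np.radians(ang))
            q=inverse_kinematics([x*np.sin(.25),-x*np.cos(.25),z],np.eye(3)) if 0 else None
q0=np.array(get_qpos())
R0=np.array(get_ee_rot());p0=np.array(get_tool_pos());rd=p0[:2]/np.linalg.norm(p0[:2])
for r in (.5,.65,.8,.95):
  for z in (.15,.3,.45):
    q=inverse_kinematics([*(rd*r),z],R0)
    if q is None: continue
    q=np.radians(q)
    if abs(q[2])>.03 or abs(q[4])>.03: continue
    a1,a2,a3=q[1],q[1]+q[3],q[1]+q[3]+q[5]
    A+= [[np.sin(a1),np.sin(a2),np.cos(a1),np.cos(a2),1,0],[np.cos(a1),np.cos(a2),-np.sin(a1),-np.sin(a2),0,1]];b+=[r,z]
print(len(b));s=np.linalg.lstsq(np.array(A),np.array(b),rcond=None);print(np.round(s[0],3),s[1])
E
```

```text
t 1 210 0.008 [ 16.7  50.7 -30.1  88.1   6.   70.9  -9.4]
t 1 210 0.1 [ 15.6  48.1 -27.2  78.9   3.1  81.8  -6.6]
t 1 175 0.008 [ 13.3  48.4 -17.5  90.1  -1.2  69.6 -33.6]
t 1 175 0.1 [ 11.4  45.9 -12.6  81.   -4.3  80.8 -30.6]
t 1 139 0.008 [ 10.   45.3  -7.   94.7  -7.2  68.1 -60.5]
t 1 139 0.1 [  9.5  43.   -4.4  85.5  -8.   79.7 -59.6]
d 1 128 [ 32.8  51.2 -26.2  84.5  30.4  80.2  44. ] True
d 1 80 [23.7 49.2 -9.3 85.3 20.2 75.   5.3] True
d 1 45 [ 19.2  48.9  -1.   85.7  15.1  73.  -24.9] True
d 1 0 [ 13.1  49.4  10.2  86.2   7.7  71.1 -62.9] True
d 1 -36 [  7.3  50.7  21.   86.6   0.3  70.1 -91.8] True
t -1 210 0.008 [ -17.    51.6   31.3   90.8  -33.4   77.3 -149.7]
t -1 210 0.1 [ -26.3   61.    63.6   82.4  -47.9  100.3 -134.9]
t -1 175 0.008 [ 34.7  62.4 -63.3  88.4  31.   80.6 114.6]
t -1 175 0.1 [ 33.7  59.  -63.3  79.2  27.3  89.7 118.8]
t -1 139 0.008 [ 38.5  60.4 -63.3  92.6  30.4  79.5  80.1]
t -1 139 0.1 [ 37.5  56.8 -63.2  83.3  26.5  88.6  84.5]
d -1 128 [   4.7   51.7   26.3   86.8   -3.5   69.9 -104.1] True
d -1 80 [  -3.2   56.5   43.1   87.4  -16.2   71.  -139.7] True
d -1 45 [ 48.5  63.5 -63.3  83.3  52.   99.  122.8] True
d -1 0 [ 40.5  55.2 -42.2  83.9  39.8  87.   87.8] True
d -1 -36 [ 35.4  52.3 -31.4  84.3  33.5  82.2  57.3] True
22
[ 0.6  0.4  0.  -0.   0.  -0. ] [0.]
```

Run:
```python
from rig import *
from h import *
gripper_to(0.0,40)
p=np.array(get_tool_pos());servo_line([p[0],p[1],.42],velocity=.25)
move_to(*tpose(195,.15))
p,R=np.array(get_tool_pos()),np.array(get_ee_rot());f=grab_frame("wrist")
T=np.array(f['T_tool_cam']);Rc=R@T[:3,:3];c=p+R@T[:3,3]
pickle.dump((f,p,R),open('w1.pkl','wb'))
im=cv2.resize(f['color'][:,:,::-1],(768,576),interpolation=cv2.INTER_CUBIC)
for o in range(0,360,60):
    for hh,col in ((0,(0,255,0)),(.028,(0,255,255)),(.046,(0,0,255))):
        t=np.radians(o);X=HUB+.075*(np.cos(t)*U+np.sin(t)*L)+hh*N
        q=Rc.T@(X-c)
        if q[2]>0:
            uv=(f['fx']*q[0]/q[2]+f['cx'],f['fy']*q[1]/q[2]+f['cy']);cv2.circle(im,(int(uv[0]*1.5),int(uv[1]*1.5)),3,col,-1)
cv2.imwrite('pics/w1.png',im);print(get_t(),p)
```

```text
4.85 [ 0.69949439 -0.03791224  0.2423963 ]
```

View pics/w1.png

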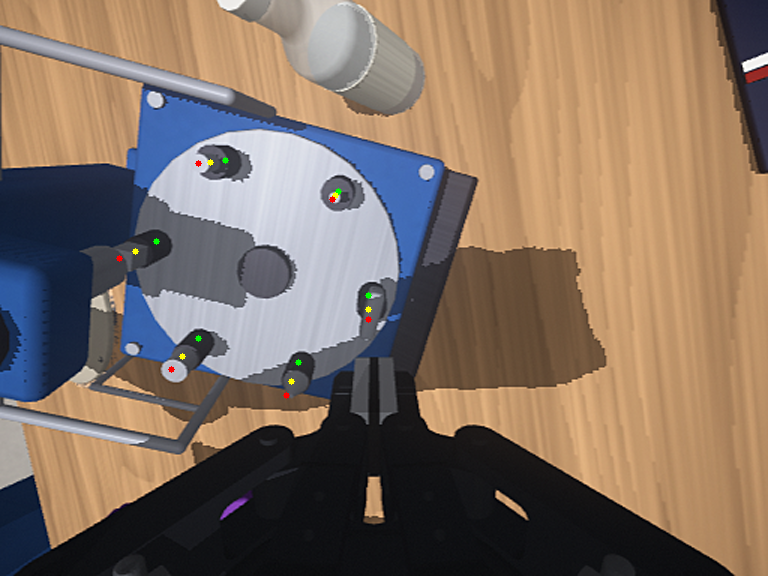

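The overlay fits within about 2 mm, with the slot punch at (370,300). The finger lane at 210° is free, so I'll push three 60° strokes.

```bash
cat > push.py <<'E'
from rig import *
from h import *
def stroke(end=138,up=.075):
    if servo_line(tpose(210,.010)[0],rot=tpose(210,.010)[1],velocity=.2,threshold=15): print('touch',get_tool_pos());return False
    for th in (192,174,156,end):
        servo_line(*tpose(th,.010),velocity=.12); f=np.array(get_contact_force());print(th,'F tan/rad/n',np.round([f@tpose(th,0)[1][:,i] for i in range(3)],1))
    p=tpose(end+4,.010);servo_line(*p,velocity=.1)
    servo_line(*tpose(end+4,up),velocity=.25)
    return True
E
python3 - <<'E'
from push import *
servo_line(*tpose(210,.075),velocity=.25)
print(stroke(),get_t())
servo_line(*tpose(195,.15),velocity=.25)
f=grab_frame("wrist");cv2.imwrite('pics/w2.png',f['color'][:,:,::-1]);print(get_t())
E
```

```text
192 F tan/rad/n [ 1.  -0.8 -1.6]
174 F tan/rad/n [ 0.5 -0.1 -0.1]
156 F tan/rad/n [ 0.  -0.   0.6]
138 F tan/rad/n [ 6.5 -0.4  1.5]
True 8.3083
9.4333
```

View pics/w2.png

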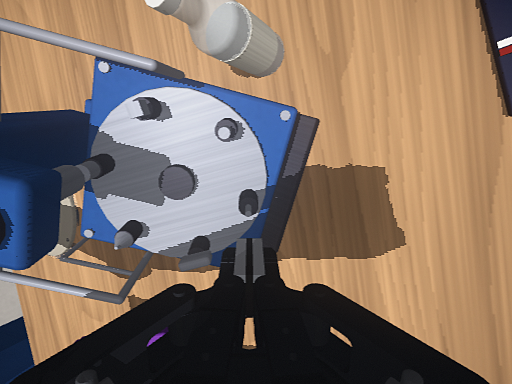

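The slot punch now stands one detent on (200,252) and all punches sit at detent positions. Two more strokes to go.

Run:
```python
from push import *
servo_line(*tpose(210,.075),velocity=.25)
ok=stroke()
if ok:
    servo_line(*tpose(210,.075),velocity=.25)
    print(stroke())
    servo_line(*tpose(195,.15),velocity=.25)
    f=grab_frame("wrist");a=cv2.resize(f['color'][50:300,:320,::-1],None,fx=2,fy=2,interpolation=cv2.INTER_CUBIC)
    print(get_t())
    p,R=tpose(195,.30);servo_line(p,velocity=.25)
    # over the dial
    move_to(dpose(30,.17)[0],dpose(30,.17)[1]); gripper_to(.05)
    p,R=np.array(get_tool_pos()),np.array(get_ee_rot());f=grab_frame("wrist");pickle.dump((f,p,R),open('w3.pkl','wb'))
    b=f['color'][:,:,::-1];b=cv2.resize(b,None,fx=.7,fy=.7)
    o=np.zeros((600,800,3),np.uint8);a=cv2.resize(a,(420,328));o[:328,:420]=a;o[330:330+b.shape[0],:b.shape[1]]=b
    cv2.imwrite('pics/w3.png',o)
    print(get_t())
```

```text
192 F tan/rad/n [ 4.2 -1.3  0.2]
174 F tan/rad/n [ 0.1 -0.   0.3]
156 F tan/rad/n [-0.6 -0.5  0.8]
138 F tan/rad/n [ 0.4 -1.  -0. ]
192 F tan/rad/n [ 4.5 -0.5 -1.4]
174 F tan/rad/n [ 0.4 -0.8  0.5]
156 F tan/rad/n [ 0.9 -0.2  0.4]
138 F tan/rad/n [ 0.2 -1.2 -0.1]
True
18.35Traceback (most recent call last):
  File "<stdin>", line 10, in <module>
rig.IKError: the arm cannot follow that straight line within its joint ranges
```

Run:
```python
from push import *
f=grab_frame("wrist");a=cv2.resize(f['color'][60:280,60:300,::-1],(393,360),interpolation=cv2.INTER_CUBIC)
move_to(*dpose(128,.17)); gripper_to(.05)
p,R=np.array(get_tool_pos()),np.array(get_ee_rot());f=grab_frame("wrist");pickle.dump((f,p,R),open('w3.pkl','wb'))
b=cv2.resize(f['color'][:300,100:400,::-1],(400,400),interpolation=cv2.INTER_CUBIC)
o=np.zeros((400,800,3),np.uint8);o[:360,:393]=a;o[:,400:]=b
cv2.imwrite('pics/w3.png',o);print(get_t())
```

```text
20.1
```

View pics/w3.png

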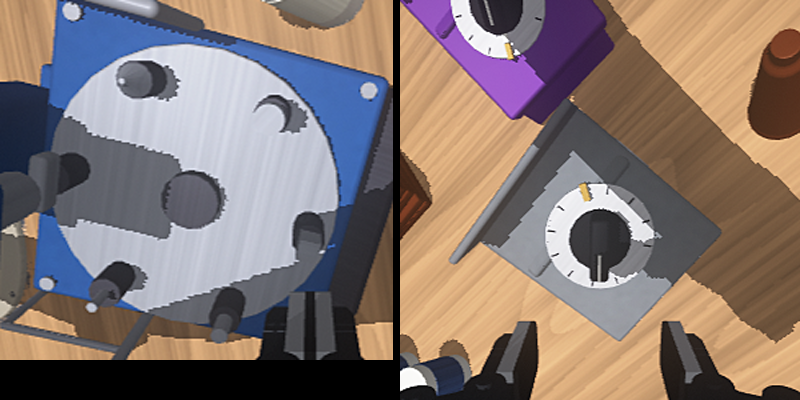

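Left: the slot punch's long tip stands under the ram (45,170). Right: grey regulator, with the dial centre at (602,236), tab (587,191) and white pointer line (600,255)–(599,278).

Run:
```python
from h import *
f,p,R=pickle.load(open('w3.pkl','rb'));T=np.array(f['T_tool_cam']);Rc=R@T[:3,:3];c=p+R@T[:3,3]
def hit(x,y,h):
    u,v=(x-400+.5)*.75-.5+100,(y+.5)*.75-.5
    q=Rc@np.array([(u-f['cx'])/f['fx'],(v-f['cy'])/f['fy'],1]);P0=C0+h*ND
    X=c+q*((P0-c)@ND)/(q@ND)-C0;return np.array([X@UD,X@LD])
cen=hit(602,236,0);print('scale c',cen,[hit(*k,0)-cen for k in((545,236),(659,236),(602,182),(602,290))])
for nm,pt,h in [('tab in',(589,200),0),('tab out',(585,183),0),('line a',(600,256),.04),('line b',(599,278),.04)]:
    v=hit(*pt,h);w=v-cen;print(nm,v,w,np.linalg.norm(w),np.degrees(np.arctan2(w[1],w[0])))
d_=hit(599,278,.04)-hit(600,256,.04);print('bar ang',np.degrees(np.arctan2(d_[1],d_[0])))
# box edges yaw check: panel right-lower edges
e=hit(720,231,0)-hit(620,338,0);print('edge',e,np.degrees(np.arctan2(e[1],e[0])))
e=hit(620,338,0)-hit(485,245,0);print('edge2',e,np.degrees(np.arctan2(e[1],e[0])))
```

```text
scale c [-0.0012128  -0.00425668] [array([0.03523228, 0.02752235]), array([-0.03523624, -0.02752544]), array([ 0.02586396, -0.03291958]), array([-0.02832765,  0.03605536])]
tab in [ 0.02408263 -0.02043294] [ 0.02529543 -0.01617626] 0.030025492493872926 -32.59865047553905
tab out [ 0.03425168 -0.02873404] [ 0.03546448 -0.02447736] 0.04309142465285983 -34.613195149540914
line a [-0.00205042 -0.00041179] [-0.00083761  0.00384489] 0.003935069682595702 102.28994336036116
line b [-0.01151473  0.01281476] [-0.01030192  0.01707144] 0.01993899642917649 121.10928621387073
bar ang 125.58576578683001
edge [-0.00210387 -0.12152892] -90.99178870742678
edge2 [-0.13637255 -0.00109209] -179.54117553924567
```

```bash
cat >> h.py <<'E'
C0=C0-.001*UD-.003*LD
E
python3 - <<'E'
from push import *
gripper_to(.04)
servo_line(*dpose(126,.06),velocity=.2)
print(servo_line(*dpose(126,.035),velocity=.08,threshold=10))
gripper_to(0,25);w=get_gripper_width();print('w',w,get_contact_force())
if .010<w<.020:
    for a in range(116,-35,-15):
        servo_line(*dpose(a,.035),velocity=.02) if 0 else move_to(*dpose(a,.035))
    print('F',get_contact_force(),get_torque(),get_t())
    move_to(*dpose(-34,.035));pause(.3)
    gripper_to(.04)
    servo_line(*dpose(-34,.17),velocity=.2)
p,R=np.array(get_tool_pos()),np.array(get_ee_rot());f=grab_frame("wrist");pickle.dump((f,p,R),open('w4.pkl','wb'))
b=cv2.resize(f['color'][50:270,150:350,::-1],(545,600),interpolation=cv2.INTER_CUBIC)
cv2.imwrite('pics/w4.png',b);print(get_t())
E
```

```text
False
w 0.013156769043520304 [-2.9612916  -2.53861022  6.26906069]
F [ 1.39007711 -8.17898593  5.99019683] [-1.33449914  0.07499995  0.72956297] 25.4083
27.2083
```

View pics/w4.png

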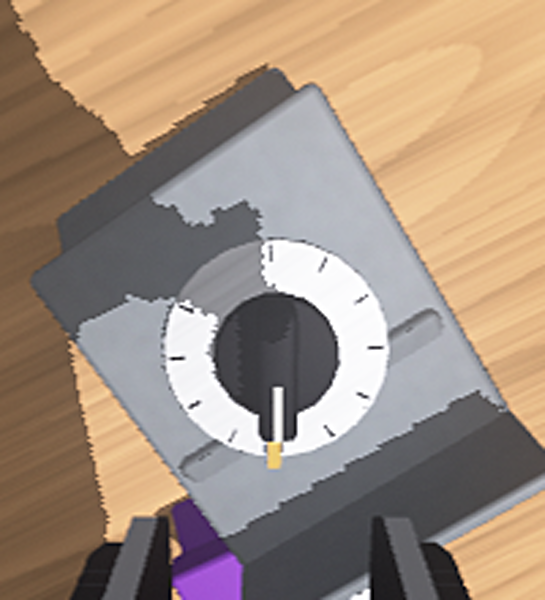

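The pointer line (279,388)–(277,440) now points at the tab (275,457). I'll compute the residual angle.

Run:
```python
from h import *
f,p,R=pickle.load(open('w4.pkl','rb'));T=np.array(f['T_tool_cam']);Rc=R@T[:3,:3];c=p+R@T[:3,3]
def hit(x,y,h):
    s=600/220;u,v=(x+.5)/s-.5+150,(y+.5)/s-.5+50
    q=Rc@np.array([(u-f['cx'])/f['fx'],(v-f['cy'])/f['fy'],1]);P0=C0+h*ND
    X=c+q*((P0-c)@ND)/(q@ND)-C0;return np.array([X@UD,X@LD])
ang=lambda v:np.degrees(np.arctan2(v[1],v[0]))
s=[hit(*k,0) for k in((163,347),(388,347),(275,238),(275,457))];cen=(s[0]+s[1])/2;print(cen,(s[2]+s[3])/2)
for k in ((276,443),(274,468)):
    w=hit(*k,0)-cen;print('tab',np.linalg.norm(w),ang(w))
a,b=hit(279,389,.04),hit(277,440,.04);print('ptr',ang(b-a),ang(b-cen),np.linalg.norm(b-cen))
```

```text
[-0.00138784  0.00214854] [0.0003029  0.00078508]
tab 0.03946786746649699 -33.58145224890474
tab 0.05028985854157382 -34.55752493652217
ptr -35.92662575953116 -33.119374894085766 0.02217946935973979
```

The pointer is within about 2° of the tab, against a tolerance of about 7°. The arm is clear of everything, so I'll hand in.

```bash
python3 -c "
from rig import *
pause(.3);print(get_dq());print(sign_off(),get_t())"
```

```text
[-0.05235249 -0.22082886 -0.14328353 -0.26399798 -0.04257714 -0.05367381
  0.10159668]
the job is handed in; nothing more can be done
the job is handed in; nothing more can be done
```

The job is handed in. By the wrist camera, the slot punch sits under the ram and the dial pointer is within about 2° of the brass tab; I did not re-check the bottle, thread cone and basket, and the hand-in returned no verdict.

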